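# Clear the fixture lid and hold it open at the angle mark

### The arm

A 6-joint arm with a two-finger parallel gripper is mounted at the origin on the work surface. World frame = base frame: x ahead of the robot, y to its left, z up, the work surface at z = 0. Lengths are in mm, angles in rad, forces in N, time in s.
With the tool pointing down it reaches from about 400 to 925 mm from the base axis. Payload 12.5 kg.
Tool frame: the origin (TCP) lies on the mounting face of the last link; the fingertips stand 190 mm ahead of it and the grasp point (between the pads) lies 171 mm ahead of it; z points along the fingers, y is the line along which they close (so a half turn about z gives the same grasp; the last joint's range is limited). The gripper opens to 95 mm and grips with 3 to 60 N. Pads are 20 mm wide; open, the fingers measure 119 mm over their backs; the gripper's body (75 mm by 180 mm) begins 59 mm behind the grasp point.
Start: joints at [-1.413, 0.491, 1.559, -0, 1.092, -0.106], TCP at [162.989, -603.373, 404.761] pointing down, gripper open.
Joint ranges: [-3.1, 3.1], [-0.84, 2.19], [0.05, 2.79], [-1.13, 4.28], [0.06, 2.93], [-2.69, 2.69]. Speed limits (rad/s): [2.22, 2.22, 2.79, 3.14, 3.14, 3.14].

### API

Orientations are given as [roll, pitch, yaw] about the fixed x, y, z axes, in that order (R = Rz(yaw) Ry(pitch) Rx(roll)).
In Python, from cell import * gives the robot as it stands.
- The arm moves only by the tool arm_command, never from a script. Its argument "rows" is a list that holds one entry, the list of rows, each a list of 7 numbers: the shift along the tool's x, y, z normalised to -1 to 1, where 1 is 0.15 m, then the turn, a rotation vector about the tool's x, y, z normalised to -1 to 1, where 1 is 360 degrees, then the opening, from -1 (shut) to 1 (fully open). A call has 1 to 10 rows; each row is the pose to reach, as a shift and turn from the pose commanded when the call began, along the tool's axes at that moment, turning the shorter way round; what a row does not reach only later rows make up. A row lasts 1/12 s, in which the tool goes at most 41.7 mm and 7.16 degrees, less where a joint would pass 70% of its speed; a pose out of reach is approached as far as the arm can. A call with a number of a shift or a turn outside -1 to 1 is refused whole. A call with a gripper value outside its range is refused whole. The fingers move at their own pace and stop on an object; the grip force is fixed at half the most. Time passes only in rows, so rows that repeat a pose let the fingers close. It gives the time, the measured TCP pose, the force, the opening and the grip force at its end, in the units of the state.
- state(): the state, without advancing time (a new reading comes with each control period).
- read_camera(name): name is "side" or "top" or "wrist"; returns (picture, depth): 480x640x3 uint8, red, green, blue; 480x640 float32, mm along the optical axis (not along the pixel's ray), 0 where there is no reading.
- get_calibration(name): a dict with "camera_matrix" (3x3 intrinsics, pixels), "D" ([k1, k2, p1, p2, k3] as OpenCV has them; the pictures are not rectified), "position" and "orientation" of the camera in the world; the wrist camera has in their place "hand_eye" (4x4, takes a point from camera to tool coordinates, whose origin is the TCP and whose axes are the flange's). Camera axes: x right, y up, looking along -z (the intrinsics and any distortion apply to the point x, -y, -z); pixel columns grow to the right and rows downward; lengths in mm; the calibration is good to about 2 mm. A picture is of the moment at which its call begins: read the wrist's pose just before it. get_calibration takes no time and is no camera call.
- job_done(): hands the job in; it is judged then, once.
The state is a dict: "t": time; "joints": joint angles; "qvel": joint speeds; "tau": joint torques, N m; "eef_pos": TCP position; "tcp_rot": TCP orientation; "ft_force": force on the tool from outside, world axes, zero at the start; "moment": the same for the moment, N m; "opening": opening from 0.0 (shut) to 1.0 (fully open); "grip_force": force on a finger pad.
Only numpy, scipy, OpenCV 4.12 (cv2) and the standard library are available. Lean on these libraries where they do the work, as an engineer would, in place of code of your own. Each camera call takes 0.05 s, during which the arm holds its last target. There are 200 camera calls.

### The job

A finished red ball knob has been left in the little ring on the amber sprung lid of the board fixture: lower it gently into the blue bin and let it go there on the bin's floor, without dropping it and while the lid is still shut. Then lift the lid, which has a black bar handle, until it lines up with the yellow angle arm beside it, and finish while still holding it there, because the spring would shut it. Do not move the yellow arm, and leave the grey bin, the green circuit board and the pen where they are.

Things in the scene. Friction and masses are not known exactly. Their poses are not given: they have to be found in the camera images.
- fixture: The board fixture, fixed to the table: a white open case 220 (x) x 160 (y) x 75 mm high with a hinged lid on top. Origin at the centre of its underside on the table; x points from the hinge side (nearest the robot) to the handle side, z up.
- lid (a joint): Angle of the amber lid (plate 210 x 150 x 8 mm, 0.3 kg), rad: 0 shut (level), grows as its far edge with the handle is lifted up and back towards the robot; stops at 1.4. Sprung shut: 0.32 N m when shut plus 0.8 N m per rad plus its weight, about 5 to 6 N at the handle when open; it falls shut if let go. A grey ring (28 mm wide, 5 mm high) on its top, 80 mm from the hinge line, carries the knob.
- lid_hinge (a point): Point on the lid's hinge line (along the fixture's y, at fixture x = -105 mm, 79 mm high), at the middle of the lid's width and thickness. Axes turn with the lid: x in the plate away from the hinge towards the handle, y along the hinge, z normal to the plate (up when shut).
- lid_handle (a point): Middle of the lid's handle: a black round bar 12 mm thick along the hinge direction (y), on two posts 80 mm apart, 170 mm from the hinge line, 36 mm above the lid's top face (40 mm above its mid-plane); the lid's far edge lies 40 mm beyond. Axes turn with the lid as for lid_hinge.
- mark (a joint): Angle of the yellow angle arm, rad, on the same scale and pivot line as the lid: the lid is at the mark when the two values are equal. It starts between 0.35 and 0.7. The arm is a bar 215 mm long, 14 mm high, 6 mm thick, 110 mm to the -y side of the fixture's centre line. It stays where it is set by friction (1 N m); do not touch it.
- mark_tip (a point): Point near the outer end of the yellow arm, 210 mm from its pivot. Axes turn with the arm: x along it, away from the pivot, y along the hinge line.
- knob: Red ball knob, a plain ball 44 mm in diameter, about 60 g (45 to 85 g); origin at its centre. It starts in the ring on the lid's centre line, its centre 24 mm above the lid's top face (107 mm above the table).
- blue_bin: Blue open bin, fixed: 150 (x) x 140 (y) x 70 mm high outside, walls and floor 5 mm thick; origin at the centre of its underside on the table. To the left or right of the fixture.
- grey_bin: Grey open bin, loose, empty, same size as the blue one, on the other side of the fixture; origin at the centre of its underside. Leave alone.
- board: Green circuit board lying flat beyond the right-hand (-y) bin, loose: 80 x 110 x 4 mm with parts up to about 17 mm high; origin at the centre of its underside. Leave alone.
- pen: Marker pen lying beyond the left-hand (+y) bin, loose: 130 mm long along its x, 12 mm thick; origin at the centre of its underside. Leave alone.
Things that resemble listed ones, but are neither listed nor needed, are in the scene too. What is meant by the knob is not purple or white, and is the smaller of those in its own colour.

How it is judged (in metres and radians):
On the way, in this order (a step that is already met when the one before it is completed fails the run):
1. the knob lies on the floor of the blue bin, released, with the lid still shut (x of knob in the frame of blue_bin between -0.06 and 0.06 m and y of knob in the frame of blue_bin between -0.055 and 0.055 m and z of knob in the frame of blue_bin between 0.015 and 0.037 m and contact force between the fingers and knob below 0.05 N and value of joint lid below 0.1 rad), for 0.2 s.
2. the lid is lifted to the yellow arm (angle between the x axis of lid_hinge and the x axis of mark_tip, either way round below 0.06 rad and value of joint lid above 0.25 rad), for 0.3 s.
At the end, for the whole second after the job is handed in: The fingers hold the lid (at least 1 N) still and parallel to the yellow arm to within 0.06 rad (3.4 degrees), nothing else props it, and the knob lies released on the floor of the blue bin (all of step 2 and velocity of joint lid between -0.05 and 0.05 rad/s and contact force between the fingers and fixture above 1 N and contact force between each of knob, grey_bin, board, pen and fixture below 0.1 N and x of knob in the frame of blue_bin between -0.06 and 0.06 m and y of knob in the frame of blue_bin between -0.055 and 0.055 m and z of knob in the frame of blue_bin between 0.015 and 0.037 m and contact force between the fingers and knob below 0.05 N); the arm keeps its last pose, push and grip.
It fails at once if the lid is opened more than 0.1 rad before the knob is in the blue bin (value of joint lid above 0.1 rad and not (x of knob in the frame of blue_bin between -0.06 and 0.06 m and y of knob in the frame of blue_bin between -0.055 and 0.055 m and z of knob in the frame of blue_bin between 0.015 and 0.037 m)).
It fails at once if the knob is dropped (moves faster than 0.6 m/s, a fall of about 18 mm, while not held) (contact force between the fingers and knob below 0.05 N and linear speed of knob above 0.6 m/s).
It fails at once if the knob is pressed or knocked against the blue bin with more than 30 N (contact force between knob and blue_bin above 30 N).
It fails at once if the yellow arm is moved by more than 10 mm at its tip (distance of mark_tip from where it was at the start of the episode above 0.01 m).
It fails at once if the grey bin, the circuit board or the pen is moved by more than 30 mm (distance of any of grey_bin, board, pen from where it was at the start of the episode above 0.03 m).
It also fails if it takes over 56 s, if anything falls off the work surface, if the arm or the gripper's body presses on something with over 40 N, if the wrist force passes 120 N, or if a joint passes its speed limit or range.

## Working session

There is one attempt and no reset: what is moved stays moved. The work goes in short steps, Python scripts to look and compute and a tool call to move; the robot and the scene stay as the last step left them, time stands still between calls to the robot, and variables do not carry over. Pictures are saved under pics/ and viewed, at most 10 in all, crops included, and the job is handed in when it is done.

Besides the shell and the picture viewer there is one more tool, called after "Request:" in YAML: its name, and indented under it one key for each argument. arm_command: Moves the arm, as the interface text tells. Its arguments: {"type":"object","properties":{"rows":{"type":"array","items":{"type":"array","items":{"type":"array","items":{"type":"number","minimum":-1,"maximum":1}}}}},"required":["rows"]}

```bash
mkdir -p pics; ls; python3 - <<'E'
from cell import *
import cv2,numpy as np
s=state();print(s['t'],s['eef_pos'],s['tcp_rot'],s['ft_force'],s['opening'])
for n in ['top','side']:
    im,d=read_camera(n);cv2.imwrite(f'pics/{n}0.png',im[:,:,::-1]);np.savez(f'pics/{n}0.npz',im=im,d=d)
    print(n,get_calibration(n))
print(get_calibration('wrist'))
E
```

```text
pics
0.0 [ 162.98277468 -603.34740817  404.12862081] [-3.14041171e+00 -1.18401281e-04  2.63756696e-01] [ 0.60430812 -0.11956723  0.53698365] 1.0006413816118098
top {'camera_matrix': array([[579.54956143,   0.        , 318.81914112],
       [  0.        , 579.54956143, 236.053994  ],
       [  0.        ,   0.        ,   1.        ]]), 'D': array([-0.01639277,  0.        ,  0.        ,  0.        ,  0.        ]), 'position': array([ 431.37401224,   -5.3225327 , 1174.61420856]), 'orientation': array([ 0.09402952, -0.0057019 , -1.59918855])}
side {'camera_matrix': array([[589.16052293,   0.        , 324.68880122],
       [  0.        , 589.16052293, 236.12233532],
       [  0.        ,   0.        ,   1.        ]]), 'D': array([-0.18109285,  0.        ,  0.        ,  0.        ,  0.        ]), 'position': array([ 14.21552798, 854.53854221, 716.83002264]), 'orientation': array([ 1.00498384,  0.00914124, -2.61673653])}
{'camera_matrix': array([[413.73103319,   0.        , 326.41536855],
       [  0.        , 413.73103319, 235.85237353],
       [  0.        ,   0.        ,   1.        ]]), 'D': array([0.02118, 0.     , 0.     , 0.     , 0.     ]), 'hand_eye': array([[-1.55897359e-04,  9.58986250e-01,  2.83452550e-01,
         8.09990164e+01],
       [ 9.99999975e-01,  1.03226829e-04,  2.00754042e-04,
         1.72512805e+00],
       [ 1.63260458e-04,  2.83452574e-01, -9.58986242e-01,
         1.95178706e+01],
       [ 0.00000000e+00,  0.00000000e+00,  0.00000000e+00,
         1.00000000e+00]])}
```

View pics/top0.png

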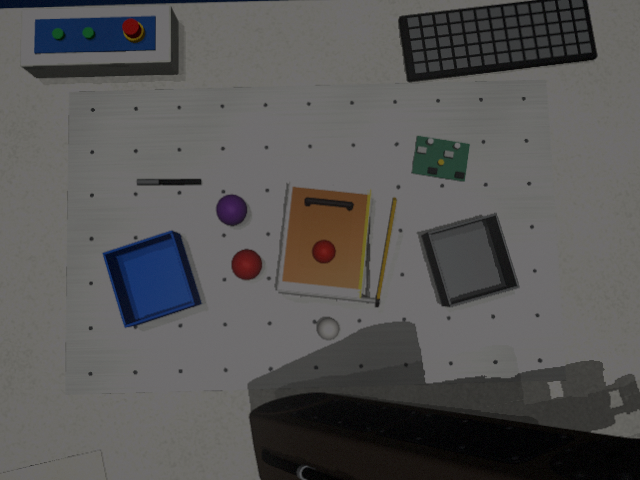

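View pics/side0.png

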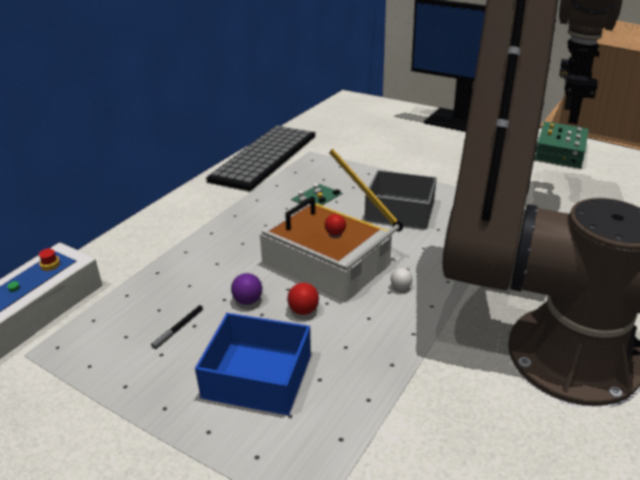

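The top view shows the knob at (324,251), the black handle at (328,204), the blue bin around (152,279) and the yellow arm from (377,303) to (393,199). In the side view the knob is at (336,224), the handle at about (301,210) and the arm from (332,151) to (400,226).

```bash
cat > h.py <<'E'
import numpy as np,cv2
from cell import *
from scipy.spatial.transform import Rotation as Ro
def cam(n,pose=None):
    c=get_calibration(n)
    if n=='wrist':
        H=np.array(c['hand_eye']);p,r=pose;R=Ro.from_euler('xyz',r).as_matrix()
        return c,R@H[:3,:3],R@H[:3,3]+p
    return c,Ro.from_euler('xyz',c['orientation']).as_matrix(),np.array(c['position'])
def ray(C,px):
    c,R,p=C
    u=cv2.undistortPoints(np.array([[px]],float),c['camera_matrix'],c['D'])[0,0]
    d=R@np.array([u[0],-u[1],-1]);return p,d/np.linalg.norm(d)
def plane(C,px,z):
    p,d=ray(C,px);return p+d*(z-p[2])/d[2]
def tri(C1,a,C2,b):
    p,d=ray(C1,a);q,e=ray(C2,b)
    s,t=np.linalg.lstsq(np.c_[d,-e],q-p,rcond=None)[0]
    return (p+s*d+q+t*e)/2,np.linalg.norm(p+s*d-q-t*e)
def blobs(im,lo,hi,box=None,amin=30):
    hsv=cv2.cvtColor(im,cv2.COLOR_RGB2HSV);m=cv2.inRange(hsv,np.array(lo),np.array(hi))
    if box: k=np.zeros_like(m);x0,y0,x1,y1=box;k[y0:y1,x0:x1]=255;m&=k
    cs=[c for c in cv2.findContours(m,cv2.RETR_EXTERNAL,cv2.CHAIN_APPROX_NONE)[0] if cv2.contourArea(c)>amin]
    return sorted(cs,key=lambda c:-cv2.contourArea(c))
E
python3 - <<'E'
from h import *
T,S=cam('top'),cam('side')
t=np.load('pics/top0.npz')['im'];s=np.load('pics/side0.npz')['im']
def sh(n,cs):
    for c in cs[:4]: print(n,cv2.contourArea(c),np.round(cv2.minEnclosingCircle(c)[0],1),cv2.boundingRect(c),cv2.minAreaRect(c))
for nm,im,b in(('top',t,(310,235,340,266)),('side',s,(318,205,352,242))):
    sh('red '+nm,blobs(im,(0,195,60),(6,255,255),b))
sh('blk top',blobs(t,(0,0,0),(180,255,45),(295,190,362,220)))
sh('blk side',blobs(s,(0,0,0),(180,255,45),(280,190,320,235)))
sh('yel top',blobs(t,(18,120,40),(35,255,255),(373,190,402,310)))
sh('yel side',blobs(s,(15,120,40),(35,255,255),(325,143,410,232)))
sh('blue top',blobs(t,(105,120,20),(130,255,255),(90,220,215,340)))
sh('lid top',blobs(t,(8,100,60),(17,255,255),(270,170,375,300)))
for p in ((324,251),(335,280)):print(cv2.cvtColor(t,cv2.COLOR_RGB2HSV)[p[1],p[0]])
E
```

```text
red top 265.0 [324. 251.] (314, 241, 21, 21) ((323.79730224609375, 250.78378295898438), (19.563480377197266, 20.385475158691406), 80.53767395019531)
red side 293.0 [335.  223.8] (325, 214, 21, 20) ((335.0, 223.5), (19.0, 20.0), 90.0)
blk top 242.5 [328.5 203. ] (305, 198, 48, 13) ((328.45330810546875, 203.4015655517578), (47.60944747924805, 8.362261772155762), 6.632514953613281)
blk side 144.5 [300. 213.] (286, 197, 29, 33) ((299.7281188964844, 212.2939910888672), (15.497794151306152, 38.37388610839844), 57.38075256347656)
yel top 222.0 [386.5 248.5] (377, 198, 19, 102) ((386.0968017578125, 248.43136596679688), (3.314037322998047, 102.4205322265625), 9.659893989562988)
yel side 464.5 [364. 186.] (331, 150, 67, 74) ((363.3482666015625, 186.57931518554688), (96.332763671875, 7.391048431396484), 48.36646270751953)
yel side 93.5 [352. 218.] (325, 208, 55, 22) ((352.0079345703125, 217.97923278808594), (57.582244873046875, 3.604452133178711), 20.85445785522461)
blue top 6095.5 [151.4 278.2] (103, 231, 98, 96) ((151.07838439941406, 278.1297607421875), (79.55022430419922, 80.06487274169922), 72.89727020263672)
lid top 6899.5 [325.  237.5] (283, 187, 84, 102) ((324.76849365234375, 237.44931030273438), (75.42538452148438, 94.11161804199219), 6.009006023406982)
[  2 187 108]
[ 15 136 105]
```

```bash
python3 - <<'E'
import cv2,numpy as np
t=cv2.imread('pics/top0.png')[180:310,270:405];s=cv2.imread('pics/side0.png')[140:240,260:410]
t=cv2.resize(t,None,fx=4,fy=4,interpolation=2)[:520];s=cv2.resize(s,None,fx=4,fy=4,interpolation=2)
cv2.imwrite('pics/c1.png',np.clip(t*1.6,0,255).astype('uint8'));cv2.imwrite('pics/c2.png',s)
E
```

```text
(no output)
```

View pics/c1.png

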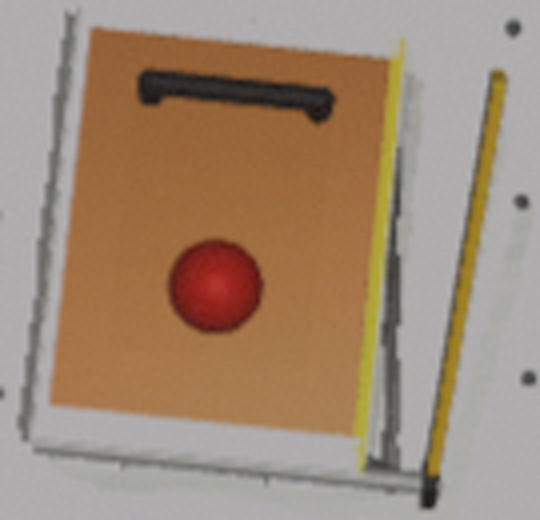

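View pics/c2.png

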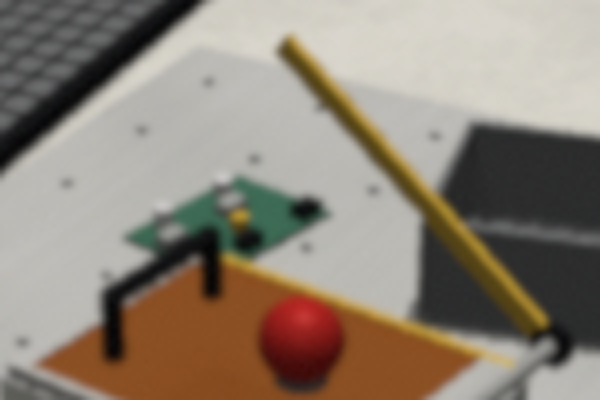

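Crop 1 (4x, offset 270,180) shows handle ends at (307,200) and (352,204.5), and the arm tip at (394,199) with its pivot at (377,302). Crop 2 (4x, offset 260,140) shows handle ends at (287.5,213.7) and (311.7,199.2), and the arm tip at (331.5,151.3).

```bash
python3 - <<'E'
from h import *
np.set_printoptions(precision=1,suppress=True)
T,S=cam('top'),cam('side')
t=np.load('pics/top0.npz');s=np.load('pics/side0.npz')
K=tri(T,(323.9,250.9),S,(335.1,223.9));print('knob',K)
a=tri(T,(307,200),S,(287.5,213.7));b=tri(T,(351.8,204.5),S,(311.7,199.2));print('handle',a,b)
h=(a[0]+b[0])/2;print('mid',h,'yaw',np.arctan2(*(b[0]-a[0])[[1,0]])+np.pi/2)
tp=tri(T,(394.2,199),S,(331.5,151.3));pv=tri(T,(377,302.5),S,(398,226.2));print('arm',tp,pv)
d=tp[0]-pv[0];print('len',np.linalg.norm(d),'ang',np.arctan2(d[2],np.hypot(*d[:2])),'yaw',np.arctan2(d[1],d[0]))
# arm via side depth-free: top line -> vertical-ish plane, intersect side centreline points
cy=blobs(t['im'],(18,120,40),(35,255,255),(373,190,402,310))[0][:,0].astype(float)
cs=blobs(s['im'],(15,120,40),(35,255,255),(325,143,410,232))[0][:,0].astype(float)
l=cv2.fitLine(cy.astype(np.float32),2,0,.01,.01).ravel();q0=l[2:]-40*l[:2];q1=l[2:]+40*l[:2]
p,d0=ray(T,q0);_,d1=ray(T,q1);n=np.cross(d0,d1)
l=cv2.fitLine(cs.astype(np.float32),2,0,.01,.01).ravel()
P=[]
for k in(-40,40):
    o,e=ray(S,l[2:]+k*l[:2]);P.append(o+e*((p-o)@n)/(e@n))
d=P[1]-P[0];d*=np.sign(d[2]);print('ang2',np.arctan2(d[2],np.hypot(*d[:2])),'yaw',np.arctan2(d[1],d[0]))
c=blobs(t['im'],(105,120,20),(130,255,255),(90,220,215,340))[0]
bx=cv2.boxPoints(cv2.minAreaRect(c));print('bin',bx)
Q=np.array([plane(T,x,70) for x in bx]);print(Q,Q.mean(0))
c=blobs(t['im'],(8,100,60),(17,255,255),(270,170,375,300))[0]
print(np.array([plane(T,x,83) for x in cv2.boxPoints(cv2.minAreaRect(c))]))
bs=blobs(s['im'],(105,120,20),(130,255,255),(190,305,320,415))[0]
print('depth floor', s['d'][345:372:8,250], t['d'][278,151],t['d'][251,324])
E
```

```text
knob (array([504.3, -22.7, 107.4]), np.float64(0.5665998971709626))
handle (array([598.3,   5.9, 118.8]), np.float64(0.7033212607980909)) (array([589.3, -76. , 115.1]), np.float64(3.1814506326102516))
mid [593.8 -35.1 116.9] yaw -0.10918778453205658
arm (array([ 581.9, -143.7,  200.8]), np.float64(1.6622882908797794)) (array([ 407.4, -119.6,   79.3]), np.float64(3.1084206765377207))
len 214.0004947569211 ang 0.6035248435041041 yaw -0.13739433868812684
ang2 0.6161193400929923 yaw -0.1313268114667787
bin [[101.1 251.9]
 [177.6 228.3]
 [201.  304.4]
 [124.5 327.9]]
[[516.5 401.9  70. ]
 [557.7 255.4  70. ]
 [411.7 212.   70. ]
 [371.5 356.9  70. ]] [464.4 306.5  70. ]
[[ 452.6   56.4   83. ]
 [ 630.    33.6   83. ]
 [ 610.9 -108.9   83. ]
 [ 433.8  -84.    83. ]]
depth floor [1029.4 1011.7  993.8  978.1] 1167.1953 1050.153
```

Request:
arm_command:
  rows:
    - [[0.1,-0.1,-0.05,0,0,0,1],[0.25,-0.25,-0.15,0,0,0,1],[0.4,-0.4,-0.25,0,0,0,1],[0.55,-0.55,-0.3,0,0,0,1],[0.7,-0.7,-0.3,0,0,0,1],[0.85,-0.85,-0.3,0,0,0,1],[1,-1,-0.3,0,0,0,1]]

```text
t: 0.68
eef_pos: [269.1, -418.0, 449.7]
tcp_rot: [3.142, 0.0, 0.264]
ft_force: [1.1, -0.6, 0.3]
opening: 1.001
grip_force: 0.0
```

Request:
arm_command:
  rows:
    - [[0.15,-0.15,0,0,0,0,1],[0.3,-0.3,0,0,0,0,1],[0.45,-0.45,0,0,0,0,1],[0.6,-0.6,0,0,0,0,1],[0.75,-0.75,0,0,0,0,1],[0.9,-0.9,0,0,0,0,1],[1,-1,0,0,0,0,1]]

```text
t: 1.27
eef_pos: [375.0, -233.4, 449.7]
tcp_rot: [-3.141, -0.0, 0.265]
ft_force: [0.6, 0.1, 0.2]
opening: 1.0
grip_force: 0.0
```

Request:
arm_command:
  rows:
    - [[0.1,-0.1,0,0,0,-0.019,1],[0.2,-0.2,0,0,0,-0.038,1],[0.3,-0.3,0,0,0,-0.057,1],[0.4,-0.4,0,0,0,-0.076,1],[0.5,-0.5,0,0,0,-0.095,1],[0.6,-0.6,0,0,0,-0.114,1],[0.7,-0.7,0,0,0,-0.133,1],[0.8,-0.8,0,0,0,-0.152,1],[0.85,-0.85,0,0,0,-0.17,1],[0.9,-0.9,0,0,0,-0.187,1]]

```text
t: 2.1
eef_pos: [469.9, -69.0, 449.5]
tcp_rot: [-3.141, 0.0, 1.445]
ft_force: [0.0, -0.2, -1.0]
opening: 1.003
grip_force: 0.0
```

```bash
cat >> h.py <<'E'
def to(xyz,yaw=None):
    s=state();R=Ro.from_euler('xyz',s['tcp_rot'])
    d=R.inv().apply(np.array(xyz)-s['eef_pos'])/150
    print('t',round(s['t'],2),'pos',np.round(s['eef_pos'],1),'rot',np.round(s['tcp_rot'],3),'j',np.round(s['joints'],2),'F',np.round(s['ft_force'],1),'op',round(s['opening'],3),'grip',round(s['grip_force'],1))
    print('shift',np.round(d,3))
    if yaw is not None:
        w=(R.inv()*Ro.from_euler('xyz',[np.pi,0,yaw])).as_rotvec()/(2*np.pi);print('turn',np.round(w,4))
E
python3 -c "
from h import *
to((504.3,-22.7,450),1.441)"
```

```text
t 2.1 pos [469.9 -69.  449.5] rot [-3.141  0.     1.445] j [-0.28  0.23  1.85 -0.    1.06 -0.16] F [ 0.  -0.2 -1. ] op 1.003 grip 0.0
shift [ 0.335  0.189 -0.004]
turn [-0.0001  0.      0.0007]
```

Request:
arm_command:
  rows:
    - [[0.17,0.1,0,0,0,0,1],[0.335,0.19,0,0,0,0,1],[0.335,0.19,0,0,0,0,1]]

```text
t: 2.35
eef_pos: [506.1, -21.5, 449.4]
tcp_rot: [3.141, -0.001, 1.441]
ft_force: [0.1, 0.6, -0.1]
opening: 0.998
grip_force: 0.0
```

```bash
python3 - <<'E'
from h import *
np.set_printoptions(precision=1,suppress=True)
s=state();im,d=read_camera('wrist');cv2.imwrite('pics/w1.png',im[:,:,::-1])
W=cam('wrist',(s['eef_pos'],s['tcp_rot']))
for c in blobs(im,(0,170,50),(7,255,255))[:3]:
    m=cv2.minEnclosingCircle(c)[0];p=plane(W,m,107);q,e=ray(W,m)
    print('red',cv2.boundingRect(c),m,p, 'tri',tri(W,m,cam('top'),(323.9,250.9)))
to((504.3,-22.7,283))
E
```

```text
red (249, 0, 68, 69) (280.5418701171875, 31.175392150878906) [492.9 116.  107. ] tri (array([500.9,   6.2, 585.4]), np.float64(72.40428388316342))
red (298, 192, 52, 52) (323.3374328613281, 217.98085021972656) [504.9 -22.6 107. ] tri (array([504.5, -23. , 104.5]), np.float64(0.6664880175288803))
t 2.4 pos [505.1 -22.6 449.3] rot [-3.1 -0.   1.4] j [-0.2  0.3  1.8  0.   1.1 -0.1] F [ 0.2  0.4 -1. ] op 0.999 grip 0.0
shift [-0.  -0.   1.1]
```

View pics/w1.png

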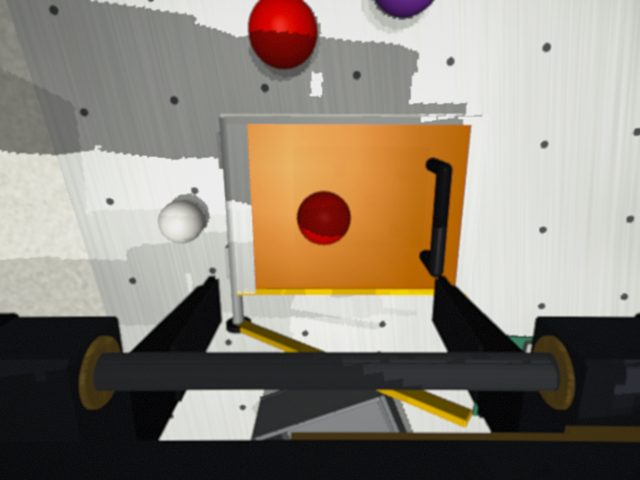

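The wrist picture shows the knob at (323,218) in the lid's ring, agreeing with the two fixed views, and the handle bar along about (440,165)–(437,270), parallel to the pads.

Request:
arm_command:
  rows:
    - [[0,0,0.15,0,0,0,1],[0,0,0.35,0,0,0,1],[0,0,0.55,0,0,0,1],[0,0,0.7,0,0,0,1],[0,0,0.8,0,0,0,1],[0,0,0.8,0,0,0,1]]

```text
t: 2.9
eef_pos: [503.5, -24.5, 327.1]
tcp_rot: [-3.136, -0.0, 1.438]
ft_force: [-0.3, -0.3, 0.0]
opening: 1.001
grip_force: 0.0
```

Request:
arm_command:
  rows:
    - [[0,0,0.08,0,0,0,1],[0,0,0.16,0,0,0,1],[0,0,0.24,0,0,0,1],[0,0,0.32,0,0,0,1],[0,0,0.32,0,0,0,1],[0,0,0.32,0,0,0,0.3],[0,0,0.32,0,0,0,0.2]]

```text
t: 3.48
eef_pos: [504.5, -24.2, 282.8]
tcp_rot: [3.14, 0.0, 1.439]
ft_force: [-1.1, 0.8, 0.0]
opening: 0.914
grip_force: 0.0
```

Request:
arm_command:
  rows:
    - [[0,0,0,0,0,0,0],[0,0,0,0,0,0,-0.2],[0,0,0,0,0,0,-0.4],[0,0,0,0,0,0,-0.6],[0,0,0,0,0,0,-0.8],[0,0,0,0,0,0,-1],[0,0,0,0,0,0,-1],[0,0,0,0,0,0,-1]]

```text
t: 4.15
eef_pos: [504.3, -23.9, 281.8]
tcp_rot: [-3.141, 0.0, 1.439]
ft_force: [-1.8, 0.7, 2.9]
opening: 0.45
grip_force: 30.0
```

Request:
arm_command:
  rows:
    - [[0,0,-0.05,0,0,0,-1],[0,0,-0.15,0,0,0,-1],[0,0,-0.3,0,0,0,-1],[0,0,-0.45,0,0,0,-1],[0,0,-0.6,0,0,0,-1],[0,0,-0.7,0,0,0,-1],[0,0,-0.7,0,0,0,-1]]

```text
t: 4.73
eef_pos: [504.5, -23.9, 389.9]
tcp_rot: [3.136, 0.0, 1.439]
ft_force: [-0.2, 0.1, -0.8]
opening: 0.448
grip_force: 30.0
```

```bash
python3 - <<'E'
from h import *
to((463,311.5,385))
T=cam('top');im,_=read_camera('top');hsv=cv2.cvtColor(im,cv2.COLOR_RGB2HSV)
# inner floor vs walls: depth of bin region in world
im,d=read_camera('top');ys,xs=np.mgrid[225:335,95:210]
P=[]
for y in range(225,335,2):
    for x in range(95,210,2):
        c,R,p=T;u=cv2.undistortPoints(np.array([[[x,y]]],float),c['camera_matrix'],c['D'])[0,0]
        P.append(p+R@np.array([u[0],-u[1],-1])*d[y,x])
P=np.array(P);fl=P[(P[:,2]>-3)&(P[:,2]<12)]
rim=P[(P[:,2]>58)&(P[:,2]<85)]
r=cv2.minAreaRect(rim[:,:2].astype(np.float32));print(len(rim),r,np.median(rim[:,2]))
E
```

```text
t 4.73 pos [504.5 -23.9 389.9] rot [3.136 0.    1.439] j [-0.18  0.34  1.87 -0.    0.93 -0.05] F [-0.2  0.1 -0.8] op 0.448 grip 30.0
shift [ 2.18  -0.569  0.029]
257 ((463.7074279785156, 313.2216796875), (148.48065185546875, 139.6996612548828), 16.97024154663086) 67.26829797615733
```

Request:
arm_command:
  rows:
    - [[0.08,-0.02,0,0,0,0,-1],[0.22,-0.06,0,0,0,0,-1],[0.4,-0.1,0,0,0,0,-1],[0.58,-0.15,0,0,0,0,-1],[0.76,-0.2,0,0,0,0,-1],[0.94,-0.245,0,0,0,0,-1]]

```text
t: 5.33
eef_pos: [485.8, 122.5, 385.5]
tcp_rot: [-3.139, 0.001, 1.439]
ft_force: [0.9, -0.2, -0.4]
opening: 0.453
grip_force: 30.0
```

Request:
arm_command:
  rows:
    - [[0.18,-0.047,0,0,0,0,-1],[0.36,-0.095,0,0,0,0,-1],[0.54,-0.14,0,0,0,0,-1],[0.72,-0.19,0,0,0,0,-1],[0.9,-0.235,0,0,0,0,-1],[1,-0.26,0,0,0,0,-1]]

```text
t: 5.83
eef_pos: [466.6, 277.4, 385.3]
tcp_rot: [-3.14, 0.001, 1.44]
ft_force: [0.9, 0.3, -0.8]
opening: 0.453
grip_force: 30.0
```

```bash
python3 -c "
from h import *
to((463.5,313,202.5))"
```

```text
t 5.83 pos [466.6 277.4 385.3] rot [-3.14e+00  1.00e-03  1.44e+00] j [0.41 0.4  1.78 0.   0.96 0.55] F [ 0.9  0.3 -0.8] op 0.453 grip 30.0
shift [ 0.234 -0.049  1.219]
```

Request:
arm_command:
  rows:
    - [[0.12,-0.025,0,0,0,0,-1],[0.235,-0.05,0.05,0,0,0,-1],[0.235,-0.05,0.2,0,0,0,-1],[0.235,-0.05,0.35,0,0,0,-1],[0.235,-0.05,0.5,0,0,0,-1],[0.235,-0.05,0.65,0,0,0,-1],[0.235,-0.05,0.8,0,0,0,-1],[0.235,-0.05,0.95,0,0,0,-1],[0.235,-0.05,1,0,0,0,-1],[0.235,-0.05,1,0,0,0,-1]]

```text
t: 6.67
eef_pos: [464.1, 310.6, 234.3]
tcp_rot: [-3.138, 0.003, 1.439]
ft_force: [0.0, -0.3, 0.1]
opening: 0.453
grip_force: 30.0
```

```bash
python3 -c "
from h import *
to((463.5,313,202.5))"
```

```text
t 6.67 pos [464.1 310.6 234.3] rot [-3.138e+00  3.000e-03  1.439e+00] j [ 0.47  0.63  1.88 -0.    0.64  0.6 ] F [ 0.  -0.3  0.1] op 0.453 grip 30.0
shift [ 0.016 -0.005  0.212]
```

Request:
arm_command:
  rows:
    - [[0,0,0.04,0,0,0,-1],[0,0,0.08,0,0,0,-1],[0,0,0.12,0,0,0,-1],[0,0,0.15,0,0,0,-1],[0,0,0.17,0,0,0,-1],[0,0,0.18,0,0,0,-1],[0,0,0.18,0,0,0,-1]]

```text
t: 7.25
eef_pos: [464.8, 310.4, 209.5]
tcp_rot: [-3.141, 0.0, 1.439]
ft_force: [-0.4, -0.4, -0.8]
opening: 0.449
grip_force: 30.0
```

Request:
arm_command:
  rows:
    - [[0,0,0.007,0,0,0,-1],[0,0,0.014,0,0,0,-1],[0,0,0.021,0,0,0,-1],[0,0,0.021,0,0,0,-1]]

```text
t: 7.58
eef_pos: [464.8, 310.4, 206.4]
tcp_rot: [-3.142, 0.0, 1.439]
ft_force: [0.0, 0.4, -0.3]
opening: 0.449
grip_force: 30.0
```

Request:
arm_command:
  rows:
    - [[0,0,0.005,0,0,0,-1],[0,0,0.01,0,0,0,-1],[0,0,0.01,0,0,0,-1]]

```text
t: 7.83
eef_pos: [464.8, 310.4, 204.9]
tcp_rot: [-3.142, 0.0, 1.439]
ft_force: [-0.3, -1.1, 0.5]
opening: 0.449
grip_force: 30.0
```

Request:
arm_command:
  rows:
    - [[0,0,0.005,0,0,0,-1],[0,0,0.01,0,0,0,-1],[0,0,0.01,0,0,0,-1]]

```text
t: 8.08
eef_pos: [464.8, 310.4, 203.4]
tcp_rot: [-3.142, 0.0, 1.439]
ft_force: [-0.8, -0.8, -0.5]
opening: 0.453
grip_force: 30.0
```

Request:
arm_command:
  rows:
    - [[0,0,0.004,0,0,0,-1],[0,0,0.007,0,0,0,-1],[0,0,0.007,0,0,0,-1]]

```text
t: 8.33
eef_pos: [464.8, 310.4, 202.4]
tcp_rot: [-3.141, 0.0, 1.439]
ft_force: [0.0, -0.1, -1.2]
opening: 0.451
grip_force: 30.0
```

Request:
arm_command:
  rows:
    - [[0,0,0.005,0,0,0,-1],[0,0,0.01,0,0,0,-1],[0,0,0.01,0,0,0,-1]]

```text
t: 8.58
eef_pos: [464.8, 310.5, 201.8]
tcp_rot: [3.141, -0.0, 1.439]
ft_force: [-3.1, -0.4, 9.8]
opening: 0.448
grip_force: 30.0
```

```bash
python3 - <<'E'
from h import *
to((463.5,313,202.5))
im,_=read_camera('side');im2,_=read_camera('wrist')
o=np.hstack([cv2.resize(im[290:430,180:340],None,fx=2.5,fy=2.5),cv2.resize(im2,(400,350))])
cv2.imwrite('pics/s2.png',o[:,:,::-1])
E
```

```text
t 8.58 pos [464.8 310.5 201.8] rot [ 3.141 -0.     1.439] j [0.47 0.68 1.89 0.   0.57 0.6 ] F [-3.1 -0.4  9.8] op 0.448 grip 30.0
shift [ 0.015 -0.011 -0.005]
```

View pics/s2.png

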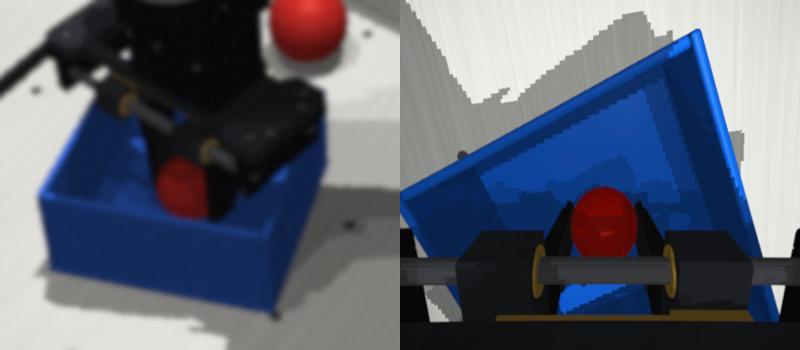

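The picture shows the held red knob touching the bin floor, about (180,185) in the left half, and 9.8 N upward confirms contact. I'll ease back slightly and open.

Request:
arm_command:
  rows:
    - [[0,0,-0.004,0,0,0,-1],[0,0,-0.004,0,0,0,0],[0,0,-0.004,0,0,0,0.1],[0,0,-0.004,0,0,0,0.3],[0,0,-0.004,0,0,0,0.4],[0,0,-0.004,0,0,0,0.4],[0,0,-0.004,0,0,0,0.4],[0,0,-0.004,0,0,0,0.4],[0,0,-0.004,0,0,0,0.4]]

```text
t: 9.43
eef_pos: [464.8, 310.4, 201.5]
tcp_rot: [-3.142, 0.0, 1.439]
ft_force: [-0.4, 0.1, -0.2]
opening: 0.699
grip_force: 0.0
```

Request:
arm_command:
  rows:
    - [[0,0,-0.05,0,0,0,0.4],[0,0,-0.15,0,0,0,0.4],[0,0,-0.3,0,0,0,0.4],[0,0,-0.45,0,0,0,0.4],[0,0,-0.6,0,0,0,0.4],[0,0,-0.8,0,0,0,0.4],[0,0,-1,0,0,0,0.4],[0,0,-1,0,0,0,0.4]]

```text
t: 10.1
eef_pos: [465.1, 310.7, 357.4]
tcp_rot: [3.135, -0.005, 1.439]
ft_force: [1.0, 0.8, 1.2]
opening: 0.702
grip_force: 0.0
```

```bash
python3 - <<'E'
from h import *
to((593.7,-34.9,390),1.441)
im,_=read_camera('side')
for c in blobs(im,(0,170,50),(7,255,255),(190,305,320,415)): m=cv2.minEnclosingCircle(c)[0];print(cv2.boundingRect(c),plane(cam('side'),m,27))
E
```

```text
t 10.1 pos [465.1 310.7 357.4] rot [ 3.135 -0.005  1.439] j [ 0.47  0.45  1.78 -0.    0.9   0.6 ] F [1.  0.8 1.2] op 0.702 grip 0.0
shift [-2.17   1.154 -0.22 ]
turn [ 0.0011 -0.0007 -0.0003]
(245, 354, 22, 22) [465.68334404 313.71233265  27.        ]
(290, 305, 26, 9) [479.9395585  144.63065219  27.        ]
```

Request:
arm_command:
  rows:
    - [[-0.1,0.05,-0.05,0,0,0,0.4],[-0.27,0.14,-0.1,0,0,0,0.4],[-0.45,0.24,-0.2,0,0,0,0.4],[-0.62,0.33,-0.22,0,0,0,0.4],[-0.8,0.42,-0.22,0,0,0,0.4],[-1,0.53,-0.22,0,0,0,0.4]]

```text
t: 10.65
eef_pos: [523.7, 150.2, 384.3]
tcp_rot: [-3.141, 0.0, 1.439]
ft_force: [1.2, -0.2, 0.7]
opening: 0.698
grip_force: 0.0
```

Request:
arm_command:
  rows:
    - [[-0.17,0.09,0,0,0,0,0.4],[-0.34,0.18,0,0,0,0,0.4],[-0.51,0.27,0,0,0,0,0.4],[-0.68,0.36,0,0,0,0,0.4],[-0.8,0.43,0,0,0,0,0.4],[-0.9,0.48,0,0,0,0,0.4],[-0.9,0.48,0,0,0,0,0.4]]

```text
t: 11.23
eef_pos: [578.1, 5.5, 383.7]
tcp_rot: [-3.141, 0.0, 1.436]
ft_force: [0.1, -1.0, 0.6]
opening: 0.699
grip_force: 0.0
```

```bash
python3 - <<'E'
from h import *
to((593.7,-34.9,390),1.441)
s=state();im,d=read_camera('wrist');cv2.imwrite('pics/w2.png',im[:,:,::-1])
C=cam('wrist',(s['eef_pos'],s['tcp_rot']))
for c in blobs(im,(0,0,0),(180,255,60),None,80): print(cv2.boundingRect(c),[np.round(v,1) for v in cv2.minAreaRect(c)])
for c in blobs(im,(0,0,0),(180,255,60),None,80):
    p=plane(C,cv2.minAreaRect(c)[0],119);print(np.round(p,1))
E
```

```text
t 11.23 pos [578.1   5.5 383.7] rot [-3.141  0.     1.436] j [-0.1   0.45  1.7  -0.    0.99  0.03] F [ 0.1 -1.   0.6] op 0.699 grip 0.0
shift [-0.253  0.139 -0.042]
turn [-0.0001  0.0001 -0.0008]
(0, 220, 640, 260) [array([319.5, 349.5]), array([259., 639.]), np.float64(90.0)]
(296, 36, 54, 14) [array([322. ,  43.9]), array([53.1, 11.1]), np.float64(5.7)]
[564.9 -66.6 119. ]
[592.4 119.3 119. ]
```

View pics/w2.png

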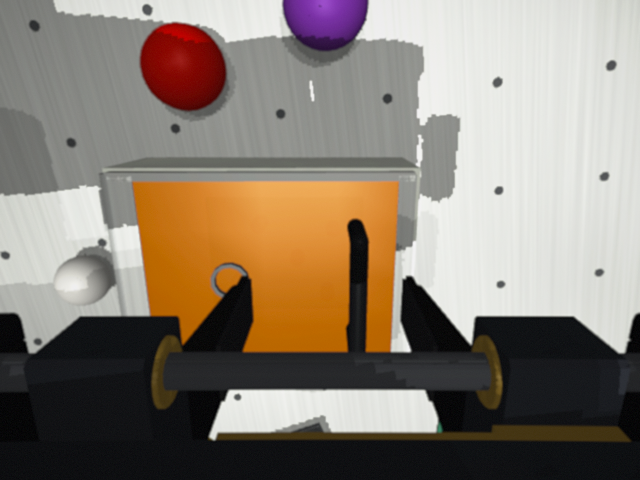

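The wrist view shows the emptied ring at (229,279) and the handle bar vertical at column 357, rows 222–350, between the open fingers.

```bash
python3 - <<'E'
from h import *
s=state();C=cam('wrist',(s['eef_pos'],s['tcp_rot']))
for p,z in(((357,228),119),((357,340),119),((229,279),88)):print(np.round(plane(C,p,z),1))
to((593.5,-35,340),1.441)
E
```

```text
[598.8  15.5 119. ]
[590.  -61.4 119. ]
[504.6 -18.7  88. ]
t 11.28 pos [577.6   6.8 383.7] rot [-3.14   0.     1.437] j [-0.1   0.45  1.7  -0.    0.99  0.03] F [ 0.1  0.6 -0.5] op 0.7 grip 0.0
shift [-0.262  0.143  0.291]
turn [-0.0002  0.     -0.0007]
```

Request:
arm_command:
  rows:
    - [[-0.13,0.07,0,0,0,0,0.4],[-0.26,0.14,0.05,0,0,0,0.4],[-0.26,0.14,0.2,0,0,0,0.4],[-0.26,0.14,0.35,0,0,0,0.4],[-0.26,0.14,0.45,0,0,0,0.4],[-0.26,0.14,0.55,0,0,0,0.4],[-0.26,0.14,0.61,0,0,0,0.4],[-0.26,0.14,0.62,0,0,0,0.4],[-0.26,0.14,0.62,0,0,0,0.4]]

```text
t: 12.03
eef_pos: [593.1, -32.8, 291.3]
tcp_rot: [-3.141, -0.0, 1.439]
ft_force: [0.1, 0.2, -0.1]
opening: 0.702
grip_force: 0.0
```

Request:
arm_command:
  rows:
    - [[0,0,0,0,0,0,0.1],[0,0,0,0,0,0,-0.2],[0,0,0,0,0,0,-0.5],[0,0,0,0,0,0,-0.7],[0,0,0,0,0,0,-0.85],[0,0,0,0,0,0,-1],[0,0,0,0,0,0,-1],[0,0,0,0,0,0,-1],[0,0,0,0,0,0,-1]]

```text
t: 12.78
eef_pos: [593.1, -33.5, 291.6]
tcp_rot: [-3.141, 0.0, 1.439]
ft_force: [-3.2, 0.9, -0.4]
opening: 0.127
grip_force: 3.2
```

```bash
python3 - <<'E'
from h import *
to((593.5,-35,290),1.441)
E
```

```text
t 12.78 pos [593.1 -33.5 291.6] rot [-3.141  0.     1.439] j [-0.17  0.58  1.75 -0.    0.81 -0.04] F [-3.2  0.9 -0.4] op 0.127 grip 3.2
shift [-0.01   0.004  0.011]
turn [-0.      0.     -0.0004]
```

Request:
arm_command:
  rows:
    - [[0,0,0,0,0,0,-1],[0,-0.006,-0.028,0,0,0,-1],[0,-0.015,-0.056,0,0,0,-1],[0,-0.033,-0.111,0,0,0,-1],[0,-0.053,-0.166,0,0,0,-1],[0,-0.076,-0.219,0,0,0,-1],[0,-0.101,-0.272,0,0,0,-1],[0,-0.129,-0.323,0,0,0,-1],[0,-0.16,-0.372,0,0,0,-1],[0,-0.16,-0.372,0,0,0,-1]]

```text
t: 13.62
eef_pos: [568.8, -30.2, 349.4]
tcp_rot: [3.139, 0.0, 1.439]
ft_force: [5.4, -0.6, -3.5]
opening: 0.123
grip_force: 30.0
```

```bash
python3 - <<'E'
from h import *
h=np.array([425.2,-12.7,79]);ax=np.array([np.cos(-.131),np.sin(-.131),0])
a=.231+.605;to(h+174.6*(np.cos(a)*ax+np.array([0,0,np.sin(a)]))+[0,0,172.5])
d=state()['eef_pos']-[0,0,172.5]-h;print('theta',np.arctan2(d[2],d@ax)-.231,np.hypot(d[2],d@ax))
E
```

```text
t 13.62 pos [568.8 -30.2 349.4] rot [3.139 0.    1.439] j [-0.17  0.48  1.76 -0.    0.9  -0.04] F [ 5.4 -0.6 -3.5] op 0.123 grip 30.0
shift [-0.01  -0.183 -0.212]
theta 0.36386579516121553 174.66987355735804
```

Request:
arm_command:
  rows:
    - [[0,-0.033,-0.048,0,0,0,-1],[0,-0.069,-0.094,0,0,0,-1],[0,-0.107,-0.139,0,0,0,-1],[0,-0.147,-0.181,0,0,0,-1],[0,-0.17,-0.202,0,0,0,-1],[0,-0.185,-0.217,0,0,0,-1],[0,-0.19,-0.222,0,0,0,-1],[0,-0.19,-0.222,0,0,0,-1],[0,-0.19,-0.222,0,0,0,-1]]

```text
t: 14.37
eef_pos: [542.0, -26.7, 382.1]
tcp_rot: [3.135, 0.0, 1.439]
ft_force: [10.4, -0.9, 2.3]
opening: 0.119
grip_force: 30.0
```

```bash
python3 - <<'E'
from h import *
to(state()['eef_pos'])
h=np.array([425.2,-12.7,79]);ax=np.array([np.cos(-.131),np.sin(-.131),0])
d=state()['eef_pos']-[0,0,172.5]-h;print('theta',np.arctan2(d[2],d@ax)-.231,np.hypot(d[2],d@ax))
im,_=read_camera('side');im2,_=read_camera('top')
np.savez('pics/e.npz',s=im,t=im2)
o=np.hstack([cv2.resize(im[130:305,240:415],(400,400),interpolation=2),cv2.resize(im2[170:320,265:415],(400,400),interpolation=2)])
cv2.imwrite('pics/e.png',o[:,:,::-1])
E
```

```text
t 14.37 pos [542.  -26.7 382.1] rot [3.135 0.    1.439] j [-0.17  0.4   1.79  0.    0.95 -0.04] F [10.4 -0.9  2.3] op 0.119 grip 30.0
shift [0. 0. 0.]
theta 0.6066411337283082 175.80673106433565
```

View pics/e.png

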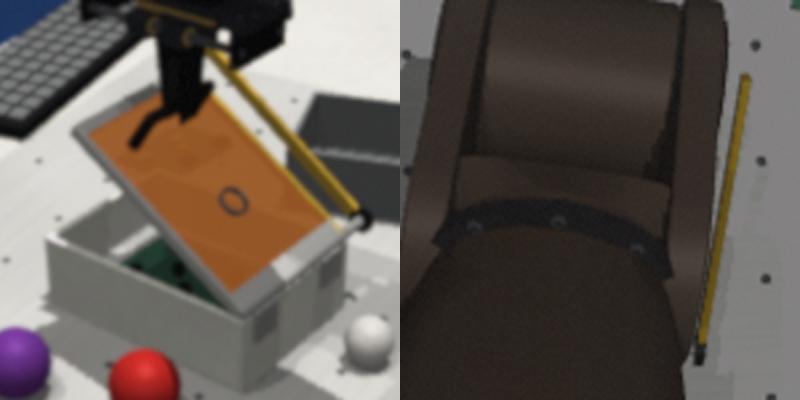

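The lid is raised and held by the bar. Its near amber edge runs from (78,133) to (240,315) in the left half, nearly parallel to the yellow arm from (215,55) to (355,215). Next I measure both angles the same way.

```bash
python3 - <<'E'
from h import *
S=cam('side');h=np.array([425.2,-12.7,79]);ax=np.array([np.cos(-.131),np.sin(-.131),0]);ay=np.array([-ax[1],ax[0],0])
s=np.load('pics/e.npz')['s'];s0=np.load('pics/side0.npz')['im']
def ang(p,q,y):
    P=[]
    for x in(p,q):
        o,e=ray(S,x);P.append(o+e*((h+y*ay-o)@ay)/(e@ay))
    r=[((v-h)@ax,v[2]-79) for v in P];d=np.subtract(*r);d*=np.sign(d[0]);return np.round(np.arctan2(d[1],d[0]),3),np.round(r,1)
def fit(pts):
    l=cv2.fitLine(pts.astype(np.float32),cv2.DIST_HUBER,0,.01,.01).ravel();return l[2:]-25*l[:2],l[2:]+25*l[:2]
# lid near edge: amber lower-left boundary, leftmost amber pixel per row
hsv=cv2.cvtColor(s,cv2.COLOR_RGB2HSV);m=cv2.inRange(hsv,(5,120,60),(20,255,255))
e=np.array([(np.flatnonzero(m[y,262:400])[0]+262,y) for y in range(200,258) if m[y,262:400].any()])
print(e[[0,20,40,-1]].tolist());print('lid edge',ang(*fit(e),75))
# arm: yellow centreline, initial and now
for im,b in((s0,(325,143,410,232)),(s,(340,162,400,232))):
    c=blobs(im,(15,120,40),(35,255,255),b)[0];print('arm',cv2.boundingRect(c),ang(*fit(c[:,0]),-110))
E
```

```text
[[289, 200], [307, 220], [325, 240], [340, 256]]
lid edge (np.float64(0.587), array([[112.2,  84.8],
       [ 33.1,  32.2]]))
arm (331, 150, 67, 74) (np.float64(0.607), array([[141.8, 100.1],
       [ 54.5,  39.5]]))
arm (340, 162, 58, 62) (np.float64(0.609), array([[129.5,  91.4],
       [ 42.6,  30.8]]))
```

Request:
arm_command:
  rows:
    - [[0,0,0,0,0,0,-1],[0,0,0,0,0,0,-1],[0,0,0,0,0,0,-1],[0,0,0,0,0,0,-1],[0,0,0,0,0,0,-1],[0,0,0,0,0,0,-1]]

```text
t: 14.97
eef_pos: [542.1, -26.7, 382.0]
tcp_rot: [3.135, 0.0, 1.439]
ft_force: [11.3, -0.6, 2.3]
opening: 0.117
grip_force: 30.0
```

```bash
python3 - <<'E'
from h import *
im,_=read_camera('side')
for c in blobs(im,(0,170,50),(7,255,255),(190,325,320,415)): print(plane(cam('side'),cv2.minEnclosingCircle(c)[0],27))
to((542,-26.7,382.1))
print(job_done())
E
```

```text
[465.66727335 312.9321388   27.        ]
t 15.02 pos [542.2 -26.7 382.1] rot [3.135 0.    1.439] j [-0.17  0.4   1.79  0.    0.95 -0.04] F [11.6 -0.4  1.7] op 0.116 grip 30.0
shift [-0.    -0.001 -0.   ]
the job is handed in; nothing more can be done
None
```

The job is handed in at about 15 s of the 56 s, though `job_done()` returned no verdict: the knob lies released on the blue bin's floor, and the gripper is holding the lid at about 0.59–0.61 rad by camera and tool pose, against about 0.61 rad for the yellow arm.

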